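# Fix the long canvas in the desk easel

## Task

Slide the easel's clamp up out of the way, take the longer of the two small canvases and lay it gently, face up, on the sloping board with one short end on the ledge, straight and centred. Then slide the clamp down until its jaw sits snug against the canvas's upper end, and let go. Leave the shorter canvas, stapler, paint bottle, glue stick and paint tube where they are.

Things in the scene. Friction and masses are not known exactly. Their poses are not given: they have to be found in the camera images.
- easel: Wooden desk easel, fixed to the table, 270 mm deep, 150 mm wide, 200 mm high. Origin on the table straight below the middle of the ledge; its x axis points level towards the high rear end of the board, z up.
- board: The easel's plain wooden board, 310 x 150 mm, sloping 30 degrees up away from the robot. Origin on its surface, centre line, at the ledge face on which the canvas stands, 55 mm above the table; x up the slope, y left across the board, z square out of it. The ledge: a bar 110 mm wide (y), 24 mm high (z), from x = -16 to 0 mm. The board ends at x = 290 mm.
- clamp (a joint): Place of the wooden clamp on its track along the board's centre line (m), 0 to 0.11, growing up the slope; the jaw's lower face is at board x = 80 mm + this value, so a 140 mm canvas standing on the ledge meets it at 0.06. It starts too low for the long canvas to fit. About 3 N of friction; it stays where it is left.
- clamp_jaw (a point): Middle of the lower edge of the clamp's jaw, at the board's surface. The jaw bar is 90 mm wide (board y), 12 mm thick (board x) and 27 mm high (board z); at its top a lip overhangs the canvas by 6 mm, its underside 22 mm above the board.
- clamp_grip (a point): Point in the clamp's black upright grip block, which is 22 mm wide (board y), 36 mm long (board x) and reaches from 18 to 58 mm above the board; this point is on its centre line, 44 mm above the board and 36 mm up the slope from the jaw's lower face. Pinch it across its 22 mm width. The carriage under it is 50 mm wide with its top 18 mm above the board.
- canvas_long: The longer small stretched canvas: white, 140 x 60 x 18 mm, about 90 g, lying flat face up on the table. Origin at the centre of its underside; x along its length, y across its 60 mm width, z up out of its face. Solid; pick it across its 60 mm width.
- canvas_short: The shorter small canvas, 90 x 60 x 18 mm, white, lying flat on the table; same axes. To be left alone.
- stapler: Stapler, 31 x 128 x 40 mm, lying on the table; origin at the centre of its underside, y along its length. To be left alone.
- tempera_bottle: White paint squeeze bottle standing on the table, 59 mm across, 145 mm tall; origin at the centre of its underside. To be left alone.
- glue_stick: Glue stick, 26 x 92 x 26 mm, lying on the table; origin at the centre of its underside, y along its length. To be left alone.
- paint_tube: Squeezed paint tube, 38 x 112 x 25 mm, lying on the table; origin at the centre of its underside, y along its length. To be left alone.

How it is judged (in metres and radians):
On the way, in this order (a step that is already met when the one before it is completed fails the run):
1. the clamp is raised far enough for the long canvas (value of joint clamp above 0.062 m), for 0.2 s.
2. the long canvas lies flat on the board below the clamp (z of canvas_long in the frame of board between -0.004 and 0.004 m and angle between the z axis of canvas_long and the z axis of board, either way round below 0.07 rad and x of canvas_long in the frame of board between 0.062 and 0.1 m and y of canvas_long in the frame of board between -0.02 and 0.02 m), for 0.2 s.
At the end, for the whole second after the job is handed in: The long canvas lies face up and flat on the board (within 4 mm and 4 degrees), its lower end within 4 mm of the ledge, centred within 12 mm and straight within 5 degrees; the clamp's jaw is within 4 mm of touching its upper end as it stands on the ledge (clamp at 0.056 to 0.064 m); all at rest (z of canvas_long in the frame of board between -0.004 and 0.004 m and angle between the z axis of canvas_long and the z axis of board, either way round below 0.07 rad and x of canvas_long in the frame of board between 0.066 and 0.074 m and y of canvas_long in the frame of board between -0.012 and 0.012 m and angle between the x axis of canvas_long and the x axis of board, either way round below 0.09 rad and value of joint clamp between 0.056 and 0.064 m and velocity of joint clamp between -0.005 and 0.005 m/s and linear speed of canvas_long below 0.01 m/s).
It fails at once if the long canvas is let fall (faster than 0.5 m/s while the fingers do not hold it) (contact force between the fingers and canvas_long below 0.05 N and linear speed of canvas_long above 0.5 m/s).
It fails at once if the shorter canvas, stapler, paint bottle, glue stick or paint tube is moved more than 30 mm (distance of any of canvas_short, stapler, tempera_bottle, glue_stick, paint_tube from where it was at the start of the episode above 0.03 m).
It also fails if it takes over 64 s, if anything falls off the work surface, if the arm or the gripper's body presses on something with over 40 N, if the wrist force passes 120 N, or if a joint passes its speed limit or range.

## Robot

A 6-joint arm with a two-finger parallel gripper is mounted at the origin on a cart in front of the work surface, level with it; the furniture and walls round the work are solid. World frame = base frame: x ahead of the robot, y to its left, z up, the work surface at z = 0. Lengths are in mm, angles in rad, forces in N, time in s.
With the tool pointing down it reaches from about 325 to 775 mm from the base axis. Payload 5.5 kg.
Tool frame: the origin (TCP) lies midway between the tips of the shut fingers; the grasp point (between the pads) lies env.grip_depth behind it (env.grip_depth is the distance from the TCP to the grasp point, in mm); z points along the fingers, y is the line along which they close (so a half turn about z gives the same grasp; the last joint's range is limited). The gripper opens to 88 mm and grips with 3 to 60 N. Pads are 20 mm wide; open, the fingers measure 115 mm over their backs; the gripper's body (75 mm by 178 mm) begins 61 mm behind the grasp point.
Start: joints at [-1.396, 0.091, 1.231, -0, 1.82, -0.057], TCP at [137.836, -583.967, 222.631] pointing down, gripper open.
Joint ranges: [-2.87, 2.87], [-0.86, 2.18], [0.17, 2.46], [-1.51, 4.65], [0.06, 2.69], [-2.65, 2.65]. Speed limits (rad/s): [2.57, 2.57, 3.01, 3.14, 3.14, 3.14].

## Interface

Orientations are given as a unit quaternion [w, x, y, z].
In Python, from cell import telemetry, cams, ticket, env gives the robot as it stands. The module is installed in compiled form; this text tells all that it offers.
- The arm moves only by the tool drive_tool, never from a script. Its argument "steps" is a list that holds one entry, the list of rows, each a list of 7 numbers: the turn, a rotation vector about the world's x, y, z in degrees, then the shift along the world's x, y, z in mm, then the opening, from 0 (shut) to 1 (fully open). In form: [[[rx, ry, rz, x, y, z, claw], ...]]. A call has exactly 10 rows; each row is the pose to reach, as a shift and turn from the pose commanded when the call began; what a row does not reach only later rows make up. A row lasts 1/8 s, in which the tool goes at most 62.5 mm and 10.7 degrees, less where a joint would pass 70% of its speed; a pose out of reach is approached as far as the arm can. A call with a gripper value outside its range is refused whole. The fingers move at their own pace and stop on an object; "squeeze" is the grip in N (left out, the last holds). Time passes only in rows, so rows that repeat a pose let the fingers close, or fill a call up. It gives the time, the measured TCP pose, the force, the opening and the grip force at its end, in the units of the state.
- telemetry.observe(): the state, without advancing time (a new reading comes with each control period).
- cams.grab_frame(name): name is "scene" or "top"; returns a dict with "frame" (400x640x3 uint8, red, green, blue), "K" (3x3 intrinsics, pixels), "view" (4x4, takes a point from world to camera coordinates). Camera axes: x right, y up, looking along -z (the intrinsics and any distortion apply to the point x, -y, -z); pixel columns grow to the right and rows downward; lengths in mm; the calibration is good to about 2 mm. A picture is of the moment at which its call begins. There is no depth.
- ticket.finish_job(): hands the job in; it is judged then, once.
Trained networks look in the newest picture that a camera, given by its name, has taken for a name from the list of things; names that differ only in an ending like _2 or _b are one class to them, and where a whole thing is asked for, a point or a joint stands for the part that bears it (a point fixed in the world has none). Each returns a list of dicts, best first, with "confidence" (0 to 1); they miss things now and then, are a little off and sometimes report something else, mostly with a low value. They report only what shows in the picture. A call takes as long as a camera call.
- cams.trace(target, camera): "mask" (400x640 bool, what is visible of it) and "pixel" ([column, row] in pixels, amid what is visible of it).
The state is a dict: "t": time; "joints": joint angles; "joint_velocities": joint speeds; "effort": joint torques, N m; "ee_pos": TCP position; "ee_rot": TCP orientation; "wrist_force": force on the tool from outside, world axes, zero at the start; "wrist_torque": the same for the moment, N m; "width": opening from 0.0 (shut) to 1.0 (fully open); "finger_force": force on a finger pad.
Only numpy, scipy, OpenCV 4.12 (cv2) and the standard library are available. Lean on these libraries where they do the work, as an engineer would, in place of code of your own. Each camera call takes 0.05 s, during which the arm holds its last target. There are 200 camera calls.

## Working session

There is one attempt and no reset: what is moved stays moved. The work goes in short steps, Python scripts to look and compute and a tool call to move; the robot and the scene stay as the last step left them, time stands still between calls to the robot, and variables do not carry over. Pictures are saved under pics/ and viewed, at most 10 in all, crops included, and the job is handed in when it is done.

Besides the shell and the picture viewer there is one more tool, called after "Request:" as name([rows], argument=value, ...), one row to a line, values as JSON. drive_tool: Moves the arm, as the interface text tells. Its arguments: {"type":"object","properties":{"steps":{"type":"array","items":{"type":"array","items":{"type":"array","items":{"type":"number"}}}},"squeeze":{"type":"number"}},"required":["steps"]}

```bash
mkdir -p pics; cat > h.py <<'E'
import numpy as np, cv2
from cell import telemetry, cams, ticket, env
def grab(n,save=None):
    f=cams.grab_frame(n)
    if save: cv2.imwrite(save,cv2.cvtColor(f["frame"],cv2.COLOR_RGB2BGR))
    return f
def ray(f,px):
    K=np.array(f["K"]);V=np.array(f["view"]);R=V[:3,:3];t=V[:3,3]
    p=np.linalg.solve(K,[px[0],px[1],1.]);d=R.T@np.array([p[0],-p[1],-p[2]])
    return -R.T@t,d/np.linalg.norm(d)
def atz(f,px,z):
    o,d=ray(f,px);return o+d*(z-o[2])/d[2]
def proj(f,P):
    V=np.array(f["view"]);c=V[:3,:3]@np.array(P,float)+V[:3,3]
    q=np.array(f["K"])@[c[0],-c[1],-c[2]];return q[:2]/q[2]
E
python3 - <<'E'
from h import *
print(env.grip_depth)
for n in("scene","top"):
    f=grab(n,f"pics/{n}1.png");print(n,np.round(ray(f,(320,200)),2).tolist(),np.array(f["K"]).tolist())
    for t in["easel","clamp","canvas_long","canvas_short","stapler","tempera_bottle","glue_stick","paint_tube"]:
        for r in cams.trace(t,n)[:3]:
            m=r["mask"].astype(np.uint8);c=max(cv2.findContours(m,0,2)[0],key=cv2.contourArea)
            print(t,round(r["confidence"],2),np.round(r["pixel"]),m.sum(),np.round(cv2.boxPoints(cv2.minAreaRect(c))).tolist(),np.round(atz(f,r["pixel"],18)[:2]))
E
```

```text
18.700000000000003
scene [[-132.92, 626.2, 598.31], [0.65, -0.6, -0.46]] [[366.10227243238415, 0.0, 321.03206376475026], [0.0, 366.10227243238415, 204.312049493068], [0.0, 0.0, 1.0]]
easel 0.68 [303. 195.] 4859 [[246.0, 164.0], [300.0, 133.0], [355.0, 229.0], [301.0, 260.0]] [ 754. -108.]
easel 0.68 [329. 281.] 390 [[305.0, 274.0], [349.0, 274.0], [349.0, 284.0], [305.0, 284.0]] [360. 140.]
clamp 0.58 [311. 190.] 474 [[294.0, 178.0], [323.0, 172.0], [328.0, 195.0], [299.0, 202.0]] [ 768. -157.]
canvas_long 0.67 [248. 284.] 1095 [[231.0, 264.0], [258.0, 260.0], [264.0, 303.0], [237.0, 307.0]] [479. 291.]
canvas_short 0.6 [400. 209.] 354 [[382.0, 207.0], [388.0, 194.0], [414.0, 207.0], [408.0, 220.0]] [ 468. -287.]
canvas_short 0.54 [305. 189.] 4011 [[263.0, 153.0], [305.0, 133.0], [348.0, 222.0], [306.0, 242.0]] [ 786. -141.]
stapler 0.73 [360. 189.] 247 [[348.0, 181.0], [357.0, 175.0], [373.0, 195.0], [364.0, 202.0]] [ 656. -296.]
tempera_bottle 0.86 [213. 234.] 976 [[198.0, 209.0], [221.0, 207.0], [227.0, 258.0], [205.0, 261.0]] [727. 252.]
glue_stick 0.78 [389. 241.] 298 [[370.0, 2
[... 957 characters left out ...]
156.0], [234.0, 164.0]] [668. 295.]
stapler 0.75 [424. 170.] 381 [[405.0, 183.0], [427.0, 150.0], [435.0, 156.0], [413.0, 189.0]] [ 666. -314.]
tempera_bottle 0.87 [237. 147.] 435 [[222.0, 140.0], [238.0, 132.0], [251.0, 156.0], [234.0, 164.0]] [673. 291.]
tempera_bottle 0.16 [419. 167.] 344 [[406.0, 184.0], [427.0, 151.0], [435.0, 155.0], [413.0, 188.0]] [ 673. -299.]
glue_stick 0.67 [355. 248.] 268 [[338.0, 244.0], [344.0, 236.0], [368.0, 255.0], [362.0, 263.0]] [ 393. -119.]
glue_stick 0.26 [276. 245.] 312 [[257.0, 236.0], [264.0, 227.0], [291.0, 251.0], [283.0, 259.0]] [373. 122.]
paint_tube 0.72 [274. 246.] 390 [[255.0, 238.0], [263.0, 227.0], [292.0, 250.0], [284.0, 260.0]] [370. 128.]
```

View pics/scene1.png

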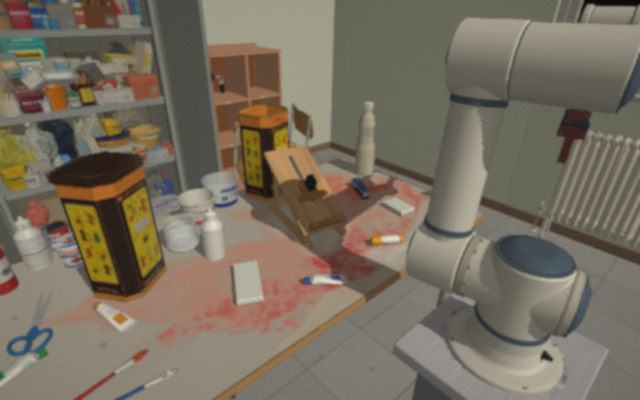

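View pics/top1.png

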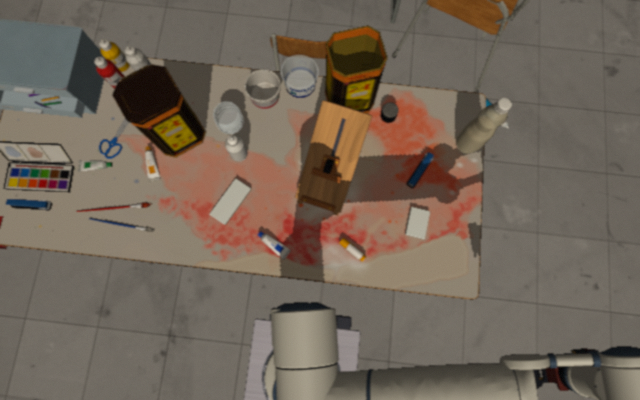

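```bash
cat >> h.py <<'E'
from scipy.optimize import minimize
from scipy.spatial.transform import Rotation as Ro
def boardT(p):  # easel x,y,yaw -> R,o of board
    R=(Ro.from_euler('z',p[2])*Ro.from_euler('y',-np.pi/6)).as_matrix()
    return R,np.array([p[0],p[1],55.])
def box(x0,x1,y0,y1,z0,z1): return np.array([[x,y,z] for x in(x0,x1) for y in(y0,y1) for z in(z0,z1)],float)
def render(f,boxes):
    m=np.zeros((1600,2560),np.uint8)
    for P in boxes:
        q=np.array([proj(f,p) for p in P]);h=cv2.convexHull(((q*4+1.5)*16).astype(np.int32));cv2.fillConvexPoly(m,h,1,shift=4)
    return m>0
def fit(model,views,x0,step):
    ms=[(f,np.kron(m,np.ones((4,4)))>0) for f,m in views]
    def c(x): return sum(1-(a&b).sum()/(a|b).sum() for a,b in((render(f,model(x)),m) for f,m in ms))
    s=np.vstack([x0]+[np.array(x0)+np.diag(step)[i] for i in range(len(x0))])
    r=minimize(c,x0,method='Nelder-Mead',options=dict(initial_simplex=s,maxiter=120,xatol=.01,fatol=1e-4));return r.x,r.fun
def canv(L):
    def g(p):
        R=Ro.from_euler('z',p[2]).as_matrix();return [box(-L/2,L/2,-30,30,0,18)@R.T+[p[0],p[1],0]]
    return g
def easel(p):
    R,o=boardT(p)
    return [b@R.T+o for b in(box(-20,290,-75,75,-12,0),box(-16,0,-55,55,0,24))]
E
cat > m.py <<'E'
from h import *
S,T=grab("scene"),None
vs={}
for n in("scene","top"):
    f=grab(n)
    for t in("easel","canvas_long","clamp"):
        r=cams.trace(t,n)
        if r: vs[t,n]=(f,r[0]["mask"])
def show(tag,x,c): print(tag,np.round(x,2).tolist(),round(c,3))
for ns in(["top"],["scene"],["top","scene"]):
    v=[(vs["canvas_long",n]) for n in ns]
    for y in(0,):show("canvas %s"%ns,*fit(canv(140),v,[491,283,-.6+y],[8,8,.2]))
for ns in(["top"],["top","scene"]):
    v=[(f,m|vs["clamp",n][1]) for n in ns for f,m in[vs["easel",n]]]
    show("easel %s"%ns,*fit(easel,v,[560,-5,-.2],[15,15,.1]))
E
python3 m.py; python3 - <<'E'
import cv2
a=cv2.imread('pics/top1.png')[90:240,200:400];b=cv2.imread('pics/scene1.png')[120:310,220:370]
cv2.imwrite('pics/c1.png',cv2.resize(a,(800,600),interpolation=cv2.INTER_CUBIC))
E
```

```text
canvas ['top'] [493.42, 286.0, -0.49] 0.073
canvas ['scene'] [494.38, 283.22, -0.48] 0.041
canvas ['top', 'scene'] [493.57, 284.32, -0.48] 0.135
easel ['top'] [522.64, 7.35, -0.21] 0.042
easel ['top', 'scene'] [522.03, 7.29, -0.22] 0.202
```

View pics/c1.png

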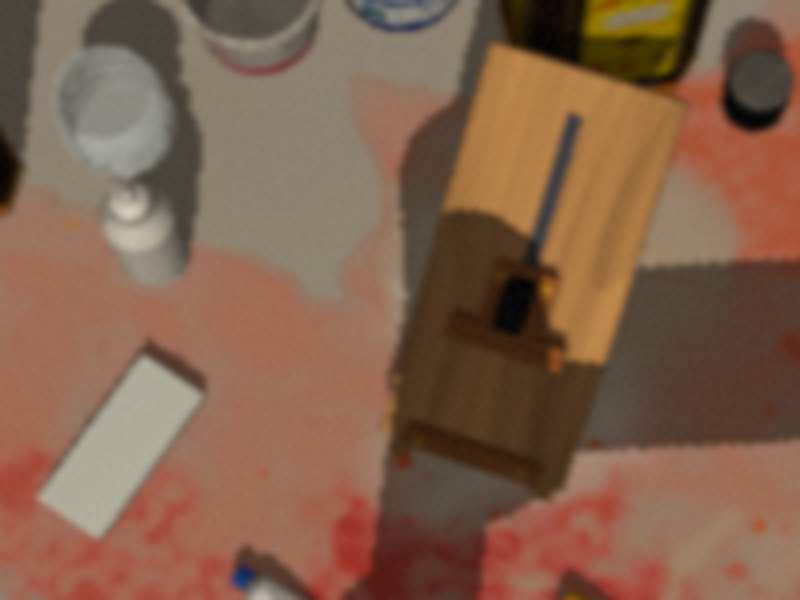

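```bash
python3 - <<'E'
from h import *
f=grab("top")
for c in[(40,497),(98,538),(203,395),(148,352)]: print(np.round(atz(f,(200+c[0]/4,90+c[1]/4),18)))
o=boardT([522.5,7.3,-.215])
for b in[(290,75,0),(290,-75,0),(-20,-75,0),(-20,75,0),(-16,55,24),(-16,-55,24),(0,55,24),(0,-55,24)]+[(80+q+36+d,s*11,58) for q in(0,.01e3,.02e3) for d in(-18,18) for s in(1,-1)]:
    p=proj(f,o[0]@b+o[1]);print(b,np.round((p-[200,90])*4))
E
```

```text
[445. 340.  18.]
[418. 290.  18.]
[540. 226.  18.]
[570. 275.  18.]
(290, 75, 0) [490.  39.]
(290, -75, 0) [689. 103.]
(-20, -75, 0) [561. 493.]
(-20, 75, 0) [376. 431.]
(-16, 55, 24) [396. 443.]
(-16, -55, 24) [534. 489.]
(0, 55, 24) [402. 424.]
(0, -55, 24) [540. 470.]
(98, 11, 58) [487. 332.]
(98, -11, 58) [516. 341.]
(134, 11, 58) [501. 285.]
(134, -11, 58) [530. 295.]
(108.0, 11, 58) [491. 319.]
(108.0, -11, 58) [520. 329.]
(144.0, 11, 58) [505. 272.]
(144.0, -11, 58) [534. 282.]
(118.0, 11, 58) [495. 306.]
(118.0, -11, 58) [524. 316.]
(154.0, 11, 58) [509. 259.]
(154.0, -11, 58) [538. 269.]
```

```bash
cat >> h.py <<'E'
EP=[522.5,7.3,-.215]
def go(target_R,target_p,half=True):
    s=telemetry.observe();w=np.array(s["ee_rot"]);R0=Ro.from_quat([w[1],w[2],w[3],w[0]])
    out=[]
    for k in(0,np.pi) if half else (0,):
        R=Ro.from_matrix(target_R)*Ro.from_euler('z',k)
        out.append(np.round(np.degrees((R*R0.inv()).as_rotvec()),1).tolist())
    print("pos",np.round(s["ee_pos"],1),"d",np.round(np.array(target_p)-s["ee_pos"],1).tolist(),"rv",out,"j",np.round(s["joints"],2).tolist(),"F",np.round(s["wrist_force"],1),"w",round(s["width"],3),"t",round(s["t"],2))
def BR(): # tool rot for board: z=-board z, y=board y
    R,o=boardT(EP);return np.column_stack([-R[:,0],R[:,1],-R[:,2]])
def BP(x,y,z):
    R,o=boardT(EP);return R@np.array([x,y,z])+o
E
python3 - <<'E'
from h import *
for z in(130,26): print(np.round(BP(125,0,z)));go(BR(),BP(125,0,z))
E
```

```text
[565.  -2. 230.]
pos [ 137.8 -584.   222.6] d [426.9, 582.0, 7.5] rv [[-41.1, -0.3, 149.7], [0.3, -30.2, -25.0]] j [-1.4, 0.09, 1.23, 0.0, 1.82, -0.06] F [ 0.2 -0.3 -0.5] w 0.999 t 1.4
[616. -13. 140.]
pos [ 137.8 -584.   222.6] d [477.7, 570.9, -82.6] rv [[-41.1, -0.3, 149.7], [0.3, -30.2, -25.0]] j [-1.4, 0.09, 1.23, 0.0, 1.82, -0.06] F [ 0.2 -0.3 -0.5] w 0.999 t 1.4
```

Request:
drive_tool([
  [[0,0,-3,40,60,20,1],[0,-2,-5,80,115,30,1],[0,-5,-8,120,165,40,1],[0,-8,-11,160,220,40,1],[0,-12,-14,200,275,40,1],[0,-16,-16,240,330,40,1],[0,-20,-19,280,385,40,1],[0,-25,-22,320,440,40,1],[0,-28,-24,360,495,40,1],[0,-30,-25,395,540,30,1]],
])

```text
t: 2.65
ee_pos: [504.4, -80.9, 258.4]
ee_rot: [0.03, 0.96, -0.104, 0.257]
wrist_force: [1.6, -1.3, 0.1]
width: 0.999
finger_force: 0.0
```

```bash
python3 - <<'E'
from h import *
go(BR(),BP(125,0,110))
E
```

```text
pos [504.4 -80.9 258.4] d [70.1, 76.8, -45.6] rv [[-87.9, 19.6, 155.8], [0.2, -0.0, 0.1]] j [-0.23, -0.64, 1.85, 0.0, 1.4, 1.56] F [ 1.6 -1.3  0.1] w 0.999 t 2.65
```

Request:
drive_tool([
  [[0,0,0,30,30,0,1],[0,0,0,30,30,0,1],[0,0,0,30,30,0,1],[0,0,0,30,30,0,1],[0,0,0,30,30,0,1],[0,0,0,30,30,0,1],[0,0,0,30,30,0,1],[0,0,0,30,30,0,1],[0,0,0,30,30,0,1],[0,0,0,30,30,0,1]],
])

```text
t: 3.9
ee_pos: [533.8, -52.5, 257.0]
ee_rot: [0.03, 0.961, -0.104, 0.255]
wrist_force: [-1.5, -0.1, -0.4]
width: 1.001
finger_force: 0.0
```

```bash
python3 - <<'E'
from h import *
f=grab("top","pics/top2.png");g=grab("scene","pics/sc2.png")
a=f["frame"][90:240,250:400];b=g["frame"][130:260,240:370]
cv2.imwrite("pics/c2.png",cv2.cvtColor(np.hstack([cv2.resize(a,(400,400)),cv2.resize(b,(400,400))]),cv2.COLOR_RGB2BGR))
go(BR(),BP(125,0,110))
go(BR(),BP(125,0,26))
E
```

```text
pos [533.8 -52.5 257. ] d [40.8, 48.5, -44.2] rv [[-87.5, 19.5, 156.0], [0.2, -0.3, 0.0]] j [-0.13, -0.56, 1.8, -0.05, 1.38, 1.65] F [-0.   0.2  0.6] w 1.001 t 4.0
pos [533.8 -52.5 257. ] d [81.8, 39.5, -117.0] rv [[-87.5, 19.5, 156.0], [0.2, -0.3, 0.0]] j [-0.13, -0.56, 1.8, -0.05, 1.38, 1.65] F [-0.   0.2  0.6] w 1.001 t 4.0
```

View pics/c2.png

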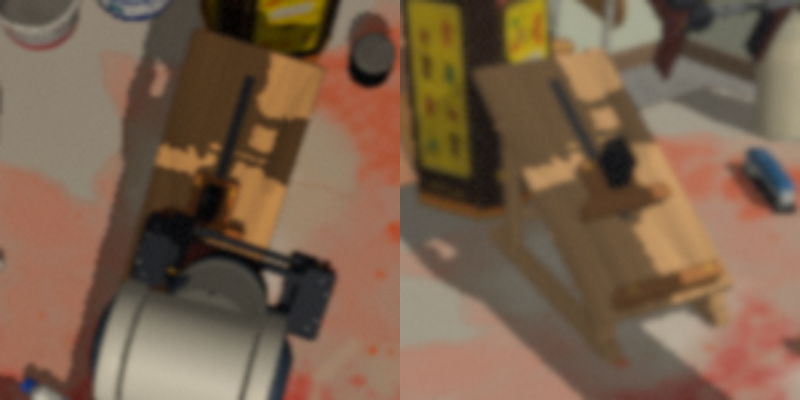

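```bash
python3 - <<'E'
from h import *
f=grab("scene")
for q in(0,10,20):
    print(q,[np.round((proj(f,BP(*b))-[240,130])*400/130+[400,0]).tolist() for b in box(98+q,134+q,-11,11,18,58)],[np.round((proj(f,BP(*b))-[240,130])*400/130+[400,0]).tolist() for b in((80+q,45,27),(80+q,-45,27),(80+q,45,0),(80+q,-45,0),(290,75,0),(290,-75,0),(0,55,24),(0,-55,24))])
E
```

```text
0 [[629.0, 189.0], [640.0, 164.0], [609.0, 194.0], [620.0, 169.0], [614.0, 160.0], [624.0, 134.0], [594.0, 164.0], [604.0, 139.0]] [[587.0, 211.0], [671.0, 191.0], [581.0, 227.0], [663.0, 207.0], [472.0, 67.0], [603.0, 45.0], [612.0, 287.0], [716.0, 258.0]]
10 [[625.0, 181.0], [636.0, 156.0], [605.0, 185.0], [615.0, 160.0], [610.0, 152.0], [620.0, 126.0], [590.0, 156.0], [599.0, 131.0]] [[583.0, 202.0], [666.0, 183.0], [577.0, 219.0], [658.0, 199.0], [472.0, 67.0], [603.0, 45.0], [612.0, 287.0], [716.0, 258.0]]
20 [[621.0, 173.0], [631.0, 147.0], [601.0, 177.0], [611.0, 152.0], [606.0, 144.0], [616.0, 118.0], [586.0, 148.0], [595.0, 122.0]] [[579.0, 194.0], [662.0, 175.0], [572.0, 210.0], [654.0, 191.0], [472.0, 67.0], [603.0, 45.0], [612.0, 287.0], [716.0, 258.0]]
```

Request:
drive_tool([
  [[0,0,0,10,12,-5,1],[0,0,0,20,24,-10,1],[0,0,0,30,36,-15,1],[0,0,0,40,48,-20,1],[0,0,0,41,48,-30,1],[0,0,0,41,48,-35,1],[0,0,0,41,48,-44,1],[0,0,0,41,48,-44,1],[0,0,0,41,48,-44,1],[0,0,0,41,48,-44,1]],
])

```text
t: 5.3
ee_pos: [574.9, -4.7, 213.6]
ee_rot: [0.03, 0.961, -0.104, 0.256]
wrist_force: [0.0, 0.1, 0.5]
width: 1.002
finger_force: 0.0
```

```bash
python3 - <<'E'
from h import *
go(BR(),BP(121,0,27))
go(BR(),BP(121+96,0,27))
print(boardT(EP)[0].T.tolist())
E
```

```text
pos [574.9  -4.7 213.6] d [36.8, -7.4, -74.8] rv [[-87.6, 19.5, 156.0], [0.2, -0.2, 0.1]] j [-0.0, -0.45, 1.8, -0.11, 1.28, 1.79] F [0.  0.1 0.5] w 1.002 t 5.3
pos [574.9  -4.7 213.6] d [118.0, -25.2, -26.8] rv [[-87.6, 19.5, 156.0], [0.2, -0.2, 0.1]] j [-0.0, -0.45, 1.8, -0.11, 1.28, 1.79] F [0.  0.1 0.5] w 1.002 t 5.3
[[0.8460863762808629, -0.18476429274055656, 0.5], [0.2133474283007823, 0.9769763942068624, 6.938893903907228e-18], [-0.4884881971034312, 0.10667371415039115, 0.8660254037844387]]
```

Request:
drive_tool([
  [[0,0,0,9,-2,-19,1],[0,0,0,18,-4,-37,1],[0,0,0,28,-6,-56,1],[0,0,0,37,-7,-75,1],[0,0,0,37,-7,-75,1],[0,0,0,37,-7,-75,0.1],[0,0,0,37,-7,-75,0.1],[0,0,0,37,-7,-75,0.1],[0,0,0,37,-7,-75,0.1],[0,0,0,37,-7,-75,0.1]],
], squeeze=25)

```text
t: 6.55
ee_pos: [611.8, -11.6, 138.2]
ee_rot: [0.03, 0.961, -0.104, 0.255]
wrist_force: [0.4, -0.4, 0.8]
width: 0.472
finger_force: 0.0
```

Request:
drive_tool([
  [[0,0,0,0,0,0,0.1],[0,0,0,0,0,0,0.1],[0,0,0,0,0,0,0.1],[0,0,0,0,0,0,0.1],[0,0,0,4,-1,2.5,0.1],[0,0,0,8,-2,5,0.1],[0,0,0,17,-4,10,0.1],[0,0,0,25,-5.5,15,0.1],[0,0,0,34,-7.5,20,0.1],[0,0,0,34,-7.5,20,0.1]],
])

```text
t: 7.8
ee_pos: [647.2, -19.0, 158.9]
ee_rot: [0.029, 0.961, -0.103, 0.256]
wrist_force: [3.1, 2.3, -1.0]
width: 0.25
finger_force: 25.0
```

Request:
drive_tool([
  [[0,0,0,8,-2,4.5,0.1],[0,0,0,15,-3,9,0.1],[0,0,0,23,-5,13.5,0.1],[0,0,0,31,-7,18,0.1],[0,0,0,38,-8.5,22.5,0.1],[0,0,0,44,-9.5,26,0.1],[0,0,0,44,-9.5,26,0.1],[0,0,0,44,-9.5,26,0.6],[0,0,0,44,-9.5,26,0.9],[0,0,0,44,-9.5,26,1]],
])

```text
t: 9.05
ee_pos: [689.7, -29.1, 184.1]
ee_rot: [0.03, 0.961, -0.104, 0.255]
wrist_force: [-0.1, -0.1, -0.5]
width: 0.549
finger_force: 0.0
```

```bash
python3 - <<'E'
from h import *
s=telemetry.observe();R,o=boardT(EP);print(R.T@(s["ee_pos"]-o))
go(BR(),BP(210,0,150))
Rc=Ro.from_euler('z',-.48).as_matrix()
go(Rc@np.diag([-1,1,-1.]),[493.5,284,120])
E
```

```text
[2.12723231e+02 9.24803697e-02 2.62574451e+01]
pos [689.7 -29.1 184.1] d [-62.8, 13.6, 105.8] rv [[-87.5, 19.6, 156.0], [0.2, -0.3, 0.1]] j [-0.05, -0.12, 1.59, -0.1, 1.16, 1.75] F [-0.1 -0.1 -0.5] w 0.549 t 9.05
pos [689.7 -29.1 184.1] d [-196.2, 313.1, -64.1] rv [[-40.1, 15.0, 159.7], [10.4, 28.0, -14.8]] j [-0.05, -0.12, 1.59, -0.1, 1.16, 1.75] F [-0.1 -0.1 -0.5] w 0.549 t 9.05
```

Request:
drive_tool([
  [[0,0,0,0,0,0,1],[0,0,0,0,0,0,1],[0,0,0,0,0,0,1],[0,0,0,-15,3,25,1],[0,0,0,-35,7,60,1],[0,0,0,-60,13,100,1],[1,3,-2,-90,40,110,1],[3,8,-4,-125,75,110,1],[5,13,-7,-155,120,105,1],[7,18,-10,-180,165,95,1]],
])

```text
t: 10.3
ee_pos: [508.9, 137.7, 280.3]
ee_rot: [0.009, 0.976, -0.197, 0.091]
wrist_force: [-0.2, 0.1, 0.5]
width: 1.001
finger_force: 0.0
```

```bash
python3 - <<'E'
from h import *
Rc=Ro.from_euler('z',-.48).as_matrix()
go(Rc@np.diag([-1,1,-1.]),[493.5,284,80])
E
```

```text
pos [508.9 137.7 280.3] d [-15.4, 146.3, -200.3] rv [[-15.2, 5.3, 174.6], [3.4, 10.0, -4.7]] j [0.26, -0.23, 1.44, -0.1, 1.77, 2.21] F [-0.2  0.1  0.5] w 1.001 t 10.3
```

Request:
drive_tool([
  [[0,1,0,-2,20,-10,1],[1,3,-1,-4,45,-30,1],[2,5,-2,-8,75,-55,1],[3,8,-4,-12,110,-90,1],[3.4,10,-4.7,-15,146,-120,1],[3.4,10,-4.7,-15,146,-150,1],[3.4,10,-4.7,-15,146,-180,1],[3.4,10,-4.7,-15,146,-200,1],[3.4,10,-4.7,-15,146,-200,1],[3.4,10,-4.7,-15,146,-200,1]],
])

```text
t: 11.55
ee_pos: [495.5, 282.6, 80.5]
ee_rot: [0.0, 0.972, -0.237, 0.001]
wrist_force: [-0.5, -0.1, 0.6]
width: 1.001
finger_force: 0.0
```

```bash
python3 - <<'E'
from h import *
Rc=Ro.from_euler('z',-.48).as_matrix()
go(Rc@np.diag([-1,1,-1.]),[493.5,284,4])
E
```

```text
pos [495.5 282.6  80.5] d [-2.0, 1.4, -76.5] rv [[-0.1, 0.1, 179.9], [0.0, 0.1, -0.1]] j [0.46, 0.03, 1.55, -0.0, 1.56, 2.51] F [-0.5 -0.1  0.6] w 1.001 t 11.55
```

Request:
drive_tool([
  [[0,0,0,-2,1.5,-20,1],[0,0,0,-2,1.5,-40,1],[0,0,0,-2,1.5,-55,1],[0,0,0,-2,1.5,-66,1],[0,0,0,-2,1.5,-73,1],[0,0,0,-2,1.5,-76,1],[0,0,0,-2,1.5,-76,0.55],[0,0,0,-2,1.5,-76,0.55],[0,0,0,-2,1.5,-76,0.55],[0,0,0,-2,1.5,-76,0.55]],
], squeeze=20)

```text
t: 12.8
ee_pos: [493.1, 284.2, 3.6]
ee_rot: [0.0, 0.972, -0.237, 0.0]
wrist_force: [0.6, 0.2, 1.8]
width: 0.679
finger_force: 20.0
```

```bash
python3 - <<'E'
from h import *
go(BR(),BP(75,0,60))
for n in("scene",):
    f=grab(n,"pics/sc3.png");print([ (np.round(r["pixel"]).tolist(),r["confidence"]) for r in cams.trace("canvas_long",n)])
E
```

```text
pos [493.1 284.2   3.6] d [63.5, -284.4, 140.9] rv [[40.6, -14.7, -159.7], [-10.2, -28.3, 14.7]] j [0.46, 0.08, 1.64, -0.0, 1.43, 2.51] F [0.6 0.2 1.8] w 0.679 t 12.8
[([249.0, 283.0], 0.65), ([386.0, 242.0], 0.41)]
```

Request:
drive_tool([
  [[0,0,0,0,0,5,0.55],[0,0,0,0,0,20,0.55],[0,0,0,0,0,45,0.55],[0,0,0,0,0,75,0.55],[0,0,0,0,0,110,0.55],[0,0,0,0,-10,145,0.55],[0,0,0,0,-25,180,0.55],[-1,-2,1,2,-45,210,0.55],[-2,-5,3,4,-70,230,0.55],[-3,-8,5,6,-95,240,0.55]],
])

```text
t: 14.15
ee_pos: [499.0, 188.2, 245.9]
ee_rot: [0.009, 0.978, -0.193, 0.076]
wrist_force: [0.6, 0.5, -0.4]
width: 0.681
finger_force: 20.0
```

```bash
python3 - <<'E'
from h import *
go(BR(),BP(75,0,70))
E
```

```text
pos [499.  188.2 245.9] d [52.8, -187.3, -92.7] rv [[54.4, -16.0, -160.7], [-6.9, -20.1, 9.7]] j [0.36, -0.19, 1.47, -0.1, 1.74, 2.3] F [ 0.6  0.5 -0.4] w 0.681 t 14.15
```

Request:
drive_tool([
  [[0,-2,1,2,-20,0,0.55],[-1,-4,2,6,-45,0,0.55],[-2,-7,4,10,-70,0,0.55],[-3,-10,5,15,-95,-5,0.55],[-4.5,-13,6,20,-120,-15,0.55],[-5.5,-16,8,25,-145,-25,0.55],[-6.5,-19,9,30,-165,-40,0.55],[-6.9,-20,9.7,33,-178,-52,0.55],[-6.9,-20.1,9.7,33,-183,-58,0.55],[-6.9,-20.1,9.7,33,-183,-58,0.55]],
])

```text
t: 15.4
ee_pos: [531.5, 5.8, 185.3]
ee_rot: [0.028, 0.961, -0.105, 0.255]
wrist_force: [-1.0, 0.8, -1.8]
width: 0.682
finger_force: 20.0
```

```bash
python3 - <<'E'
from h import *
f=grab("scene","pics/sc4.png");r=cams.trace("canvas_long","scene")[0]
s=telemetry.observe();w=np.array(s["ee_rot"]);Rt=Ro.from_quat([w[1],w[2],w[3],w[0]]).as_matrix()
# canvas in tool: x offset u, z offset
def mod(p): 
    B=box(-70,70,-30,30,0,18)+[p[0],0,0]; X=np.column_stack([-Rt[:,0],Rt[:,1],-Rt[:,2]])
    return [(B-[0,0,3.6])@X.T+s["ee_pos"]]
print(r["confidence"],r["pixel"],r["mask"].sum(), proj(f,s["ee_pos"]))
for u in(-8,-4,0,4,8):
    a=render(f,mod([u]));m=np.kron(r["mask"],np.ones((4,4)))>0;print(u,(a&m).sum()/(a|m).sum(),a.sum()/16)
go(BR(),BP(75,0,20))
cv2.imwrite("pics/c4.png",cv2.resize(cv2.cvtColor(f["frame"],cv2.COLOR_RGB2BGR)[120:270,210:410],(800,600)))
E
```

```text
0.97 [327.8, 187.3] 665 [322.79010235 179.90508212]
-8 0.4755094557074755 1095.375
-4 0.5112765843467081 1098.1875
0 0.543777548021984 1108.125
4 0.5499098508441239 1108.0
8 0.5506101547178034 1113.9375
pos [532.    6.3 186.1] d [44.2, -10.7, -76.3] rv [[87.6, -19.2, -156.0], [-0.0, -0.2, 0.1]] j [0.03, -0.58, 1.94, -0.13, 1.27, 1.82] F [-1.2 -0.5 -1.3] w 0.683 t 15.5
```

View pics/c4.png

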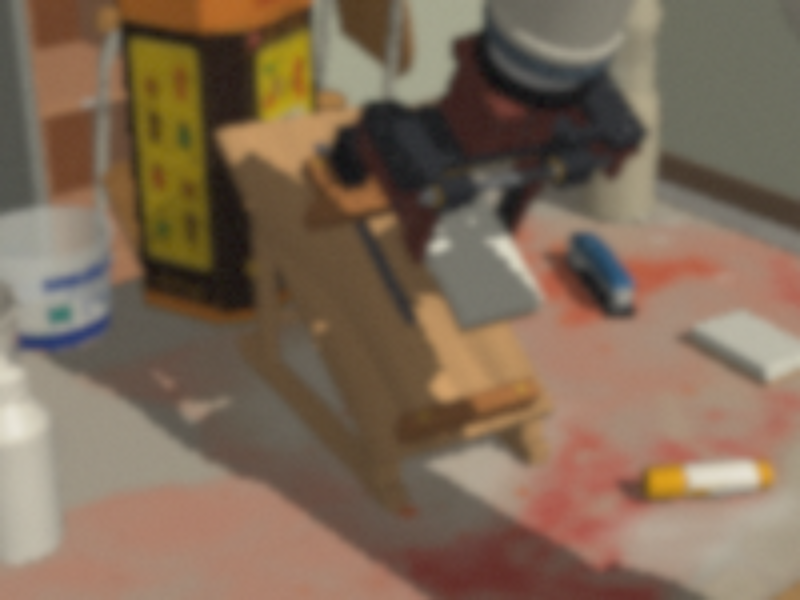

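```bash
python3 - <<'E'
from h import *
f=grab("scene")
s=telemetry.observe();w=np.array(s["ee_rot"]);Rt=Ro.from_quat([w[1],w[2],w[3],w[0]]).as_matrix()
X=np.column_stack([-Rt[:,0],Rt[:,1],-Rt[:,2]])
for u in(-5,0,5):
    for sx in(1,-1):
      # which tool direction is downslope: choose lower z
      print(u,[np.round((proj(f,X@np.array([sx*70+u,y,z-3.6])+s["ee_pos"])-[210,120])*4) .tolist() for y in(-30,30) for z in(0,18)])
E
```

```text
-5 [[452.0, 329.0], [459.0, 313.0], [529.0, 309.0], [538.0, 293.0]]
-5 [[366.0, 168.0], [372.0, 151.0], [441.0, 153.0], [448.0, 137.0]]
0 [[455.0, 335.0], [463.0, 319.0], [533.0, 315.0], [541.0, 299.0]]
0 [[369.0, 173.0], [375.0, 156.0], [444.0, 159.0], [451.0, 142.0]]
5 [[459.0, 341.0], [466.0, 325.0], [536.0, 321.0], [544.0, 305.0]]
5 [[372.0, 179.0], [378.0, 162.0], [447.0, 164.0], [454.0, 147.0]]
```

Request:
drive_tool([
  [[0,0,0,5,-1.5,-8,0.55],[0,0,0,11,-3,-20,0.55],[0,0,0,18,-4.5,-32,0.55],[0,0,0,25,-6,-44,0.55],[0,0,0,31,-7.5,-54,0.55],[0,0,0,37,-9,-64,0.55],[0,0,0,41,-10,-71,0.55],[0,0,0,44,-10.5,-76,0.55],[0,0,0,46,-11,-80,0.55],[0,0,0,48,-11.5,-83,0.55]],
])

```text
t: 16.8
ee_pos: [579.9, -5.6, 102.1]
ee_rot: [0.028, 0.961, -0.105, 0.255]
wrist_force: [0.2, 0.1, -1.1]
width: 0.683
finger_force: 20.0
```

```bash
python3 - <<'E'
from h import *
s=telemetry.observe();R,o=boardT(EP);print(R.T@(s["ee_pos"]-o),R.T@s["wrist_force"])
go(BR(),BP(75,0,3))
E
```

```text
[74.51412508 -0.32535696 11.32342151] [-0.43780705  0.1780368  -1.0427383 ]
pos [579.9  -5.6 102.1] d [4.5, -0.7, -7.0] rv [[87.5, -19.3, -156.0], [-0.0, -0.2, 0.1]] j [-0.0, -0.41, 1.98, -0.12, 1.07, 1.81] F [ 0.2  0.1 -1.1] w 0.683 t 16.8
```

Lower until contact, in small steps.

Request:
drive_tool([
  [[0,0,0,1,0,-1.5,0.55],[0,0,0,1.5,0,-2.5,0.55],[0,0,0,2,0,-3.5,0.55],[0,0,0,2.5,0,-4.5,0.55],[0,0,0,3,-0.5,-5,0.55],[0,0,0,3.5,-0.5,-6,0.55],[0,0,0,4,-0.5,-6.5,0.55],[0,0,0,4,-0.5,-7,0.55],[0,0,0,4,-0.5,-7,0.55],[0,0,0,4,-0.5,-7,0.55]],
])

```text
t: 18.05
ee_pos: [583.8, -6.1, 95.1]
ee_rot: [0.028, 0.961, -0.105, 0.255]
wrist_force: [-0.6, 0.7, -0.9]
width: 0.679
finger_force: 20.0
```

```bash
python3 - <<'E'
from h import *
s=telemetry.observe();R,o=boardT(EP);print(R.T@(s["ee_pos"]-o),R.T@s["wrist_force"],s["wrist_torque"])
E
```

```text
[7.43955962e+01 6.82842302e-03 3.35371698e+00] [-1.05042763  0.5151625  -0.42012031] [0.11143931 0.26366029 0.02039381]
```

Request:
drive_tool([
  [[0,0,0,0,0,-0.5,0.55],[0,0,0,0.5,0,-1,0.55],[0,0,0,1,0,-1.5,0.55],[0,0,0,1,0,-2,0.55],[0,0,0,1,0,-2,0.55],[0,0,0,1,0,-2,0.55],[0,0,0,1,0,-2,0.55],[0,0,0,1,0,-2,0.55],[0,0,0,1,0,-2,0.55],[0,0,0,1,0,-2,0.55]],
])

```text
t: 19.3
ee_pos: [584.1, -6.2, 94.6]
ee_rot: [0.028, 0.961, -0.105, 0.255]
wrist_force: [-15.9, 0.8, 11.5]
width: 0.68
finger_force: 20.0
```

```bash
python3 - <<'E'
from h import *
s=telemetry.observe();R,o=boardT(EP);print(R.T@(s["ee_pos"]-o),R.T@s["wrist_force"],s["wrist_torque"])
E
```

```text
[ 7.44274997e+01 -5.08657847e-02  2.77220219e+00] [-7.82637469 -2.62779363 17.80352671] [ 0.08606072  1.5191451  -0.19554175]
```

Request:
drive_tool([
  [[0,0,0,-0.5,0,1,0.55],[0,0,0,-0.5,0,1,0.55],[0,0,0,-1.3,0.2,0.5,0.55],[0,0,0,-2.2,0.4,0,0.55],[0,0,0,-3,0.5,-0.5,0.55],[0,0,0,-3.9,0.7,-1,0.55],[0,0,0,-4.7,0.9,-1.5,0.55],[0,0,0,-4.7,0.9,-1.5,0.55],[0,0,0,-4.7,0.9,-1.5,0.55],[0,0,0,-4.7,0.9,-1.5,0.55]],
])

```text
t: 20.55
ee_pos: [580.7, -5.1, 92.6]
ee_rot: [0.028, 0.961, -0.105, 0.256]
wrist_force: [-0.1, -0.3, 6.1]
width: 0.678
finger_force: 20.0
```

```bash
python3 - <<'E'
from h import *
s=telemetry.observe();R,o=boardT(EP);print(R.T@(s["ee_pos"]-o),R.T@s["wrist_force"],s["wrist_torque"])
E
```

```text
[70.30325684  0.26085222  2.77908861] [ 3.00375766 -0.31232604  5.31893889] [-0.15396872 -0.14248692 -0.0518207 ]
```

Request:
drive_tool([
  [[0,0,0,-0.4,0.1,-0.25,0.55],[0,0,0,-0.8,0.2,-0.5,0.55],[0,0,0,-1.3,0.3,-0.75,0.55],[0,0,0,-1.7,0.4,-1,0.55],[0,0,0,-2.1,0.5,-1.2,0.55],[0,0,0,-2.1,0.5,-1.2,0.55],[0,0,0,-2.1,0.5,-1.2,0.55],[0,0,0,-2.1,0.5,-1.2,0.55],[0,0,0,-2.1,0.5,-1.2,0.55],[0,0,0,-2.1,0.5,-1.2,0.55]],
])

```text
t: 21.8
ee_pos: [580.4, -4.9, 92.9]
ee_rot: [0.028, 0.96, -0.104, 0.259]
wrist_force: [11.3, -1.7, 3.7]
width: 0.681
finger_force: 20.0
```

```bash
python3 - <<'E'
from h import *
s=telemetry.observe();R,o=boardT(EP);print(R.T@(s["ee_pos"]-o),R.T@s["wrist_force"],s["wrist_torque"])
E
```

```text
[70.18929114  0.38480084  3.27611078] [11.70015161  0.77110315 -2.45869472] [-0.37243625 -1.70385431  0.18942625]
```

Request:
drive_tool([
  [[0,0,0,0.6,-0.1,0.3,0.55],[0,0,0,1.3,-0.3,0.4,0.55],[0,0,0,1.3,-0.3,0.4,0.55],[0,0,0,1.3,-0.3,0.4,0.75],[0,0,0,1.3,-0.3,0.4,1],[0,0,0,1.3,-0.3,0.4,1],[0,0,0,1.3,-0.3,0.4,1],[0,0,0,1.3,-0.3,0.4,1],[0,0,0,1.3,-0.3,0.4,1],[0,0,0,1.3,-0.3,0.4,1]],
])

```text
t: 23.05
ee_pos: [579.3, -5.0, 90.8]
ee_rot: [0.028, 0.961, -0.105, 0.255]
wrist_force: [-0.3, 1.1, -0.3]
width: 1.001
finger_force: 0.0
```

```bash
python3 - <<'E'
from h import *
go(BR(),BP(72,0,110))
go(BR(),BP(213,0,110))
E
```

```text
pos [579.3  -5.   90.8] d [-49.6, 10.7, 95.5] rv [[87.5, -19.3, -156.0], [-0.0, -0.3, 0.1]] j [-0.0, -0.41, 1.99, -0.12, 1.05, 1.82] F [-0.3  1.1 -0.3] w 1.001 t 23.05
pos [579.3  -5.   90.8] d [69.7, -15.3, 166.0] rv [[87.5, -19.3, -156.0], [-0.0, -0.3, 0.1]] j [-0.0, -0.41, 1.99, -0.12, 1.05, 1.82] F [-0.3  1.1 -0.3] w 1.001 t 23.05
```

Retract square to the board, then travel above the clamp.

Request:
drive_tool([
  [[0,0,0,-4,1,8,1],[0,0,0,-12,3,22,1],[0,0,0,-22,5,42,1],[0,0,0,-35,8,66,1],[0,0,0,-50,11,95,1],[0,0,0,-20,5,113,1],[0,0,0,10,-2,131,1],[0,0,0,40,-9,149,1],[0,0,0,70,-15,166,1],[0,0,0,70,-15,166,1]],
])

```text
t: 24.3
ee_pos: [650.3, -20.3, 259.1]
ee_rot: [0.028, 0.96, -0.105, 0.256]
wrist_force: [0.3, 0.3, 0.1]
width: 0.998
finger_force: 0.0
```

```bash
python3 - <<'E'
from h import *
go(BR(),BP(213,0,27))
f=grab("scene","pics/sc5.png");g=grab("top","pics/top5.png")
def mod(p):
    R,o=boardT(EP);Z=Ro.from_euler('z',p[2]).as_matrix();return [(box(-70,70,-30,30,0,18)@Z.T+[p[0],p[1],0])@R.T+o]
for n,F in(("scene",f),("top",g)):
    r=cams.trace("canvas_long",n)
    if r: print(n,r[0]["confidence"],r[0]["mask"].sum(),fit(mod,[(F,r[0]["mask"])],[70,0,0],[5,5,.05]))
a=f["frame"][120:270,240:390];b=g["frame"][90:240,250:400]
cv2.imwrite("pics/c5.png",cv2.cvtColor(np.hstack([cv2.resize(b,(400,400)),cv2.resize(a,(400,400))]),cv2.COLOR_RGB2BGR))
E
```

```text
pos [650.3 -20.3 259.1] d [39.3, -8.9, -74.2] rv [[87.7, -19.3, -155.9], [-0.0, -0.1, 0.2]] j [-0.03, -0.23, 1.56, -0.09, 1.3, 1.75] F [0.3 0.3 0.1] w 0.998 t 24.3
scene 0.9 848 (array([ 7.77526002e+01, -3.40158287e+00,  2.70729560e-03]), np.float64(0.12004950495049505))
top 0.62 219 (array([6.83445588e+01, 2.38490178e+00, 1.90338178e-02]), np.float64(0.7734299204449906))
```

View pics/c5.png

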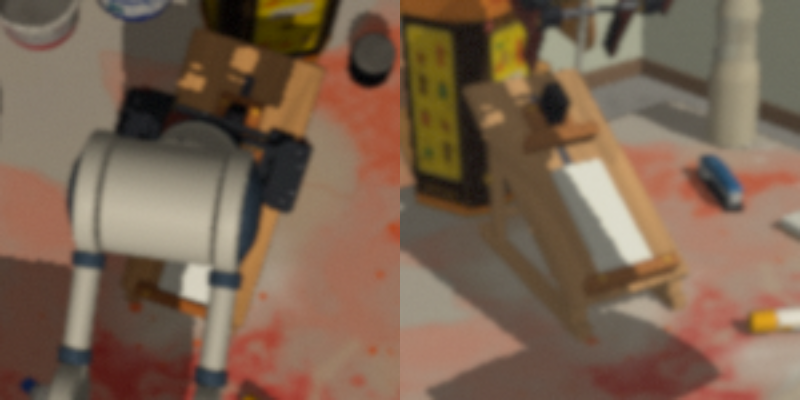

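Request:
drive_tool([
  [[0,0,0,6,-1.5,-12,1],[0,0,0,15,-3.5,-28,1],[0,0,0,25,-6,-47,1],[0,0,0,34,-8,-64,1],[0,0,0,39,-9,-74,1],[0,0,0,39,-9,-74,0.5],[0,0,0,39,-9,-74,0.1],[0,0,0,39,-9,-74,0.1],[0,0,0,39,-9,-74,0.1],[0,0,0,39,-9,-74,0.1]],
])

```text
t: 25.75
ee_pos: [688.3, -28.9, 183.2]
ee_rot: [0.028, 0.961, -0.105, 0.255]
wrist_force: [-0.3, -0.6, -0.2]
width: 0.47
finger_force: 0.0
```

Request:
drive_tool([
  [[0,0,0,0,0,0,0.1],[0,0,0,0,0,0,0.1],[0,0,0,0,0,0,0.1],[0,0,0,-2,0.5,-1.5,0.1],[0,0,0,-6,1.5,-4,0.1],[0,0,0,-11,2.5,-6.5,0.1],[0,0,0,-16,3.5,-9.5,0.1],[0,0,0,-20,4.5,-12,0.1],[0,0,0,-22,5,-13,0.1],[0,0,0,-22,5,-13,0.1]],
])

```text
t: 27.0
ee_pos: [666.4, -23.1, 169.7]
ee_rot: [0.028, 0.961, -0.104, 0.255]
wrist_force: [2.5, 4.4, -0.2]
width: 0.252
finger_force: 20.0
```

```bash
python3 - <<'E'
from h import *
s=telemetry.observe();R,o=boardT(EP);print(R.T@(s["ee_pos"]-o),R.T@s["wrist_force"],s["wrist_torque"],s["t"])
E
```

```text
[184.7316241    0.97394551  25.79839025] [ 1.22319503  4.79044313 -0.93004956] [ 0.79374055 -0.09505105  0.66757278] 27.0
```

Request:
drive_tool([
  [[0,0,0,-0.8,0,-0.5,0.1],[0,0,0,-1.7,0,-1,0.1],[0,0,0,-2.5,0,-1.5,0.1],[0,0,0,-3.4,0.3,-2,0.1],[0,0,0,-4.2,0.5,-2.5,0.1],[0,0,0,-5,0.6,-3,0.1],[0,0,0,-5,0.6,-3,0.1],[0,0,0,-5,0.6,-3,0.1],[0,0,0,-5,0.6,-3,0.1],[0,0,0,-5,0.6,-3,0.1]],
])

```text
t: 28.25
ee_pos: [661.8, -22.2, 167.0]
ee_rot: [0.027, 0.961, -0.104, 0.256]
wrist_force: [4.3, 5.9, -0.5]
width: 0.252
finger_force: 20.0
```

```bash
python3 - <<'E'
from h import *
s=telemetry.observe();R,o=boardT(EP);print(R.T@(s["ee_pos"]-o),R.T@s["wrist_force"],s["wrist_torque"],s["t"])
f=grab("scene","pics/sc6.png");cv2.imwrite("pics/c6.png",cv2.cvtColor(cv2.resize(f["frame"][120:240,260:380],(600,600),interpolation=cv2.INTER_CUBIC),cv2.COLOR_RGB2BGR))
E
```

```text
[179.25569083   0.93613153  25.80624059] [ 2.29733845  6.70809058 -1.88060151] [ 0.94297532 -0.2364977   0.72969489] 28.25
```

View pics/c6.png

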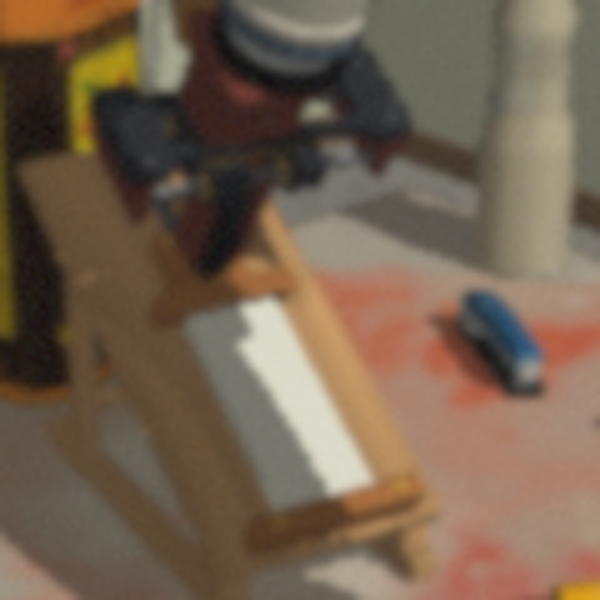

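Request:
drive_tool([
  [[0,0,0,-0.8,-0.4,-0.4,0.1],[0,0,0,-1.5,-0.4,-0.8,0.1],[0,0,0,-2.2,-0.3,-1.2,0.1],[0,0,0,-2.8,-0.2,-1.6,0.1],[0,0,0,-3.5,-0.1,-2,0.1],[0,0,0,-3.5,-0.1,-2,0.1],[0,0,0,-3.5,-0.1,-2,0.1],[0,0,0,-3.5,-0.1,-2,0.1],[0,0,0,-3.5,-0.1,-2,0.1],[0,0,0,-3.5,-0.1,-2,0.1]],
])

```text
t: 29.55
ee_pos: [658.5, -21.5, 165.1]
ee_rot: [0.027, 0.961, -0.104, 0.256]
wrist_force: [6.1, 8.2, -0.7]
width: 0.251
finger_force: 20.0
```

```bash
python3 - <<'E'
from h import *
s=telemetry.observe();R,o=boardT(EP);print(R.T@(s["ee_pos"]-o),R.T@s["wrist_force"],s["wrist_torque"],s["t"])
E
```

```text
[175.42593938   0.8324618   25.81691943] [ 3.33812755  9.29008868 -2.68701896] [ 1.20339801 -0.36333084  0.90393322] 29.55
```

Request:
drive_tool([
  [[0,0,0,0.2,0.8,0,0.1],[0,0,0,0.2,1.2,0,0.1],[0,0,0,-0.4,1.5,-0.4,0.1],[0,0,0,-1.1,1.6,-0.8,0.1],[0,0,0,-1.7,1.7,-1.2,0.1],[0,0,0,-2.3,1.8,-1.5,0.1],[0,0,0,-2.3,1.8,-1.5,0.1],[0,0,0,-2.3,1.8,-1.5,0.1],[0,0,0,-2.3,1.8,-1.5,0.1],[0,0,0,-2.3,1.8,-1.5,0.1]],
])

```text
t: 30.8
ee_pos: [658.3, -21.4, 165.1]
ee_rot: [0.028, 0.96, -0.104, 0.259]
wrist_force: [17.7, 3.0, -3.6]
width: 0.251
finger_force: 20.0
```

```bash
python3 - <<'E'
from h import *
s=telemetry.observe();R,o=boardT(EP);print(R.T@(s["ee_pos"]-o),R.T@s["wrist_force"],s["wrist_torque"],s["t"])
E
```

```text
[175.23237843   0.91277558  25.98885888] [ 12.57153222   6.67160632 -11.44871762] [ 0.61306337 -1.86115871  0.75976437] 30.8
```

Request:
drive_tool([
  [[0,0,0,0.5,0.4,0.3,0.1],[0,0,0,1.2,0.5,0.8,0.1],[0,0,0,1.2,0.5,0.8,0.1],[0,0,0,1.2,0.5,0.8,0.4],[0,0,0,1.2,0.5,0.8,0.7],[0,0,0,1.2,0.5,0.8,1],[0,0,0,1.2,0.5,0.8,1],[0,0,0,1.2,0.5,0.8,1],[0,0,0,1.2,0.5,0.8,1],[0,0,0,1.2,0.5,0.8,1]],
])

```text
t: 32.05
ee_pos: [656.7, -21.2, 164.0]
ee_rot: [0.028, 0.961, -0.105, 0.255]
wrist_force: [1.5, 0.2, 0.0]
width: 0.984
finger_force: 0.0
```

Request:
drive_tool([
  [[0,0,0,0,0,0,1],[0,0,0,0,0,0,1],[0,0,0,-4,1,7,1],[0,0,0,-12,2.5,21,1],[0,0,0,-24,5,42,1],[0,0,0,-40,9,70,1],[0,0,0,-55,12,97,1],[0,0,0,-75,-20,120,1],[0,0,0,-95,-60,130,1],[0,0,0,-110,-100,130,1]],
])

```text
t: 33.3
ee_pos: [545.9, -121.7, 297.7]
ee_rot: [0.029, 0.96, -0.104, 0.258]
wrist_force: [0.4, -0.9, 0.0]
width: 1.0
finger_force: 0.0
```

Request:
drive_tool([
  [[0,0,0,0,-40,0,1],[0,0,0,-10,-80,0,1],[0,0,0,-20,-120,0,1],[0,0,0,-30,-160,0,1],[0,0,0,-40,-200,0,1],[0,0,0,-50,-230,0,1],[0,0,0,-50,-230,0,1],[0,0,0,-50,-230,0,1],[0,0,0,-50,-230,0,1],[0,0,0,-50,-230,0,1]],
])

```text
t: 34.55
ee_pos: [497.1, -350.2, 294.4]
ee_rot: [0.028, 0.961, -0.104, 0.255]
wrist_force: [0.2, 0.2, -0.7]
width: 1.001
finger_force: 0.0
```

```bash
python3 - <<'E'
from h import *
f=grab("scene","pics/sc7.png");g=grab("top","pics/top7.png")
print(telemetry.observe()["t"])
a=f["frame"][130:250,260:380];b=g["frame"][90:240,250:400]
cv2.imwrite("pics/c7.png",cv2.cvtColor(np.hstack([cv2.resize(b,(400,400)),cv2.resize(a,(400,400))]),cv2.COLOR_RGB2BGR))
for u in(75,): print([np.round((proj(g,BP(*p))-[250,90])*400/150).tolist() for p in((140,30,18),(140,-30,18),(0,30,18),(0,-30,18),(140,45,27),(140,-45,27))])
E
```

```text
34.65
[[191.0, 172.0], [243.0, 189.0], [156.0, 288.0], [206.0, 305.0], [177.0, 170.0], [255.0, 195.0]]
```

View pics/c7.png

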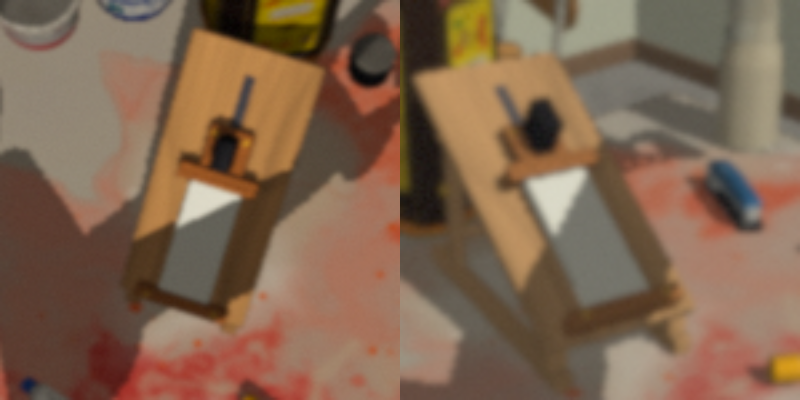

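The canvas lies straight on the ledge, centred, with the jaw against its upper end (crop 218,180), so I'm handing the job in.

```bash
python3 -c "
from cell import ticket
print(ticket.finish_job())"
```

```text
the job is handed in; nothing more can be done
None
```

The long canvas lies face up on the board, straight and centred with its lower end on the ledge, and the clamp's jaw sits snug against its upper end. The job is handed in at about 35 s, but no verdict came back, so this rests on the force readings and the last pictures.

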